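# Clear the lid and slide the catering pan under the buffet stand

### The job

Take the steel tumbler off the lid of the low catering pan and stand it upright on top of the buffet stand, beside the bowl. Then slide the pan lengthwise along the table into the free bay under the stand, the one with the paper mat, until it is fully under the shelf, square to it and sticking out neither in front nor behind. Do not knock the tumbler over, shove the stand, or disturb the bottle, the tin, the jar or the bowl.

Things in the scene. Friction and masses are not known exactly. Their poses are not given: they have to be found in the camera images.
- stand: Buffet stand, loose, 2.2 kg: clear shelf 360 (x) by 200 mm (y), underside 66 and top 74 mm above the table, on six dark steel posts 12 mm square at x = -174, 0, 174 mm, y = -90, 90 mm. So two bays 162 mm wide between posts, centred at x = -87 and 87 mm, open to -y (the front, where the pan comes from). About 10 N shifts it. Origin on the table under the shelf's middle, z up; yaw within 0.12 rad.
- mat: Brown paper mat flat on the table (no height to feel), 140 mm (x) by 175 mm (y), centred in the free bay, its axes those of the stand. Origin at its centre: the pan's centre belongs above it. Either bay can be the free one.
- pan_mid (a point): Low lidded catering pan, plain steel with straight upright walls and a flat lid: 130 mm (its x) by 160 mm (its y, the length) and 45 mm high, 0.35 to 0.7 kg, loose, too wide to grasp. It lies lengthwise towards the stand within about 0.6 rad. The point is its centre, 22.5 mm above its underside; z up.
- tumbler_mid (a point): Open steel tumbler, straight-sided, 62 mm across and 110 mm high, 0.16 kg, at the start upright on the pan's lid (its foot 45 mm above the table), up to 25 mm off the lid's centre. The point is its centre, half-way up; z up.
- tin: Round lidded tin, 112 mm across and 50 mm high, standing in the other bay; leave it there. Origin at the centre of its underside.
- bottle: Water bottle, 60 mm across and 190 mm high, standing on the table about 160 mm in front (to -y) of the tin; leave it. Origin at the centre of its underside.
- bowl: White bowl, 100 mm across and 42 mm high, standing on top of the stand; leave it. Origin at the centre of its underside.
- jar: Glass jar with a steel cap, 60 mm across and 85 mm high, on the table near the far front corner of the stand; leave it. Origin at the centre of its underside.
Things that resemble listed ones, but are neither listed nor needed, are in the scene too. What is shaped like the part that bears tumbler_mid but purple is not meant.

How it is judged:
By the outcome, as a careful person would: the job done as asked, in the order asked, and still so for the second after the job is handed in, with the robot touching nothing.
It also fails if it takes over 72 s, if anything falls off the work surface, if the arm or the gripper's body presses on something with over 40 N, if the wrist force passes 120 N, or if a joint passes its speed limit or range.

### The arm

A 6-joint arm with a two-finger parallel gripper is mounted at the origin on the work surface. World frame = base frame: x ahead of the robot, y to its left, z up, the work surface at z = 0. Lengths are in m, angles in degrees, forces in N, time in s.
With the tool pointing down it reaches from about 0.4 to 0.925 m from the base axis. Payload 3.4 kg.
Tool frame: the origin (TCP) lies on the centre line of the jaws, within the pads' length; the fingertips stand ahead of it and the grasp point (between the pads) lies 11 mm behind it (manip.nose_length is the z of the fingertips in the tool frame, in m); z points along the fingers, y is the line along which they close (so a half turn about z gives the same grasp; the last joint's range is limited). The gripper opens to 85 mm and grips with 20 to 120 N. Pads are 22 mm wide; open, the fingers measure 114 mm over their backs; the gripper's body (76 mm by 85 mm) begins 54 mm behind the grasp point. The pads swing forward as they close: fully open they stand 13 mm farther back than shut.
Start: joints at [-78.696, 17.578, 86.31, -0, 76.112, -4.211], TCP at [0.154, -0.554, 0.219] pointing down, gripper open.
Joint ranges: [-179.03, 179.03], [-60, 130.46], [8.19, 133.38], [-81.62, 261.62], [5.75, 156.47], [-153.77, 153.77]. Speed limits (degrees/s): [147.25, 147.25, 180, 180, 180, 180].

### API

Orientations are given as [roll, pitch, yaw] about the fixed x, y, z axes, in that order (R = Rz(yaw) Ry(pitch) Rx(roll)).
In Python, from cell import manip gives the robot as it stands. The module is installed in compiled form; this text tells all that it offers.
- The arm moves only by the shell command python3 -m handwheel 'ROWS' [FORCE]. ROWS is JSON, a list of rows, each an object with "delta_pos": the shift along the world's x, y, z in cm, a list of three; "twist": the turn, a rotation vector about the world's x, y, z in rad, a list of three; "claw": the closure in counts, from 0 (fully open) to 255 (shut). A call has 1 to 20 rows; each row is the pose to reach, as a shift and turn from the pose commanded when the call began; what a row does not reach only later rows make up. A row lasts 1/12 s, in which the tool goes at most 41.7 mm and 7.16 degrees, less where a joint would pass 70% of its speed; a pose out of reach is approached as far as the arm can. A call with a gripper value outside its range is refused whole. The fingers move at their own pace and stop on an object; FORCE is the grip in N (left out, the last holds). Time passes only in rows, so rows that repeat a pose let the fingers close. It gives the time, the measured TCP pose, the force, the opening and the grip force at its end, in the units of the state.
- manip.state(): the state, without advancing time (a new reading comes with each control period).
- manip.grab_frame(name): name is "scene" or "top" or "wrist"; returns a dict with "pixels" (420x560x3 uint8, red, green, blue), "depth" (420x560 float32, m along the optical axis (not along the pixel's ray), 0 where there is no reading), "K" (3x3 intrinsics, pixels), "D" ([k1, k2, p1, p2, k3] as OpenCV has them; the pictures are not rectified), "rvec" (rotation vector, rad) and "tvec" (3), from world to camera coordinates, as OpenCV has them. Camera axes: x right, y down, z forward; pixel columns grow to the right and rows downward; lengths in m; the calibration is good to about 2 mm. A picture is of the moment at which its call begins.
- manip.sign_off(): hands the job in; it is judged then, once.
The state is a dict: "time_s": time; "joints": joint angles; "qvel": joint speeds; "joint_efforts": joint torques, N m; "eef_pos": TCP position; "eef_rot": TCP orientation; "ft_force": force on the tool from outside, world axes, zero at the start; "ft_torque": the same for the moment, N m; "width": finger opening in m; "finger_force": force on a finger pad.
Only numpy, scipy, OpenCV 4.12 (cv2) and the standard library are available. Lean on these libraries where they do the work, as an engineer would, in place of code of your own. Each camera call takes 0.05 s, during which the arm holds its last target. There are 200 camera calls.

## Working session

There is one attempt and no reset: what is moved stays moved. The work goes in short steps, Python scripts to look and compute and a shell command to move; the robot and the scene stay as the last step left them, time stands still between calls to the robot, and variables do not carry over. Pictures are saved under pics/ and viewed, at most 13 in all, crops included, and the job is handed in when it is done.

```bash
mkdir -p pics; cat > h.py <<'E'
import numpy as np, cv2, json
from cell import manip
def grab(n):
    f=manip.grab_frame(n); return f
def cloud(f):
    h,w=f["depth"].shape
    uv=np.stack(np.meshgrid(np.arange(w),np.arange(h)),-1).reshape(-1,1,2).astype(float)
    n=cv2.undistortPoints(uv,f["K"],np.array(f["D"],float)).reshape(-1,2)
    d=f["depth"].reshape(-1,1); p=np.c_[n,np.ones(len(n))]*d
    R=cv2.Rodrigues(np.array(f["rvec"],float))[0]; t=np.array(f["tvec"],float).ravel()
    P=((p-t)@R).reshape(h,w,3); P[f["depth"]==0]=np.nan; return P
def ray(f,uv,z):
    n=cv2.undistortPoints(np.array(uv,float).reshape(-1,1,2),f["K"],np.array(f["D"],float)).reshape(-1,2)
    R=cv2.Rodrigues(np.array(f["rvec"],float))[0]; t=np.array(f["tvec"],float).ravel()
    c=-R.T@t; d=np.c_[n,np.ones(len(n))]@R
    return c+d*((z-c[2])/d[:,2])[:,None]
def save(f,name): cv2.imwrite("pics/"+name,f["pixels"][:,:,::-1])
E
python3 - <<'E'
from h import *
for n in ["top","scene"]:
    f=grab(n); save(f,n+"0.png"); np.savez(""+n+"0.npz",**f)
    R=cv2.Rodrigues(np.array(f["rvec"],float))[0]; print(n,-R.T@np.array(f["tvec"]).ravel(),R[2])
print(manip.state(),manip.nose_length)
E
```

```text
top [ 0.54734932 -0.06477058  1.10011338] [ 0.06690422 -0.00910768 -0.99771783]
scene [ 1.05938835 -0.77014493  0.87813602] [-0.40415289  0.61516029 -0.67693298]
{'time_s': 0.1, 'joints': array([-7.86934107e+01,  1.76196719e+01,  8.63765309e+01,  1.10093546e-03,
        7.61125283e+01, -4.21033399e+00]), 'qvel': array([-0.02079491, -0.04568898, -0.04520742,  0.09192442,  0.04643818,
       -0.022944  ]), 'joint_efforts': array([ 4.59555249e-04, -4.58529675e+01, -2.52608478e+01, -1.81720889e-04,
        5.53093065e-03, -7.21137241e-06]), 'eef_pos': array([ 0.15368799, -0.55339529,  0.21815539]), 'eef_rot': array([-1.79891641e+02, -9.04818813e-03,  1.55166494e+01]), 'ft_force': array([ 0.02557206, -0.24366799, -0.31698921]), 'ft_torque': array([ 0.02344968,  0.03823064, -0.06260071]), 'finger_force': 0.0, 'width': 0.08538915392707022} 0.008
```

View pics/top0.png

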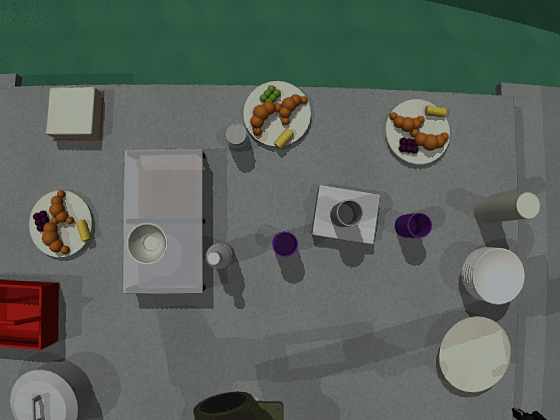

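View pics/scene0.png

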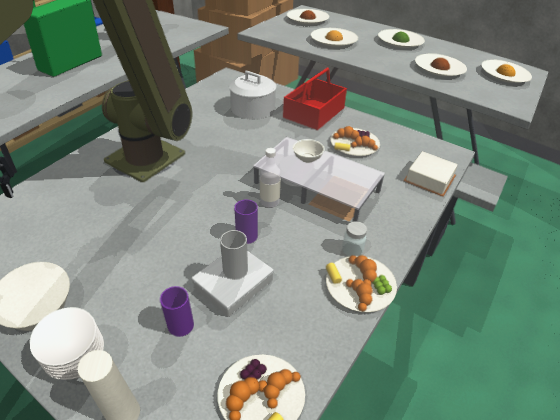

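Candidates for the tumbler in the top view are steel on the lid at (346,213), purple at (285,243) and purple at (413,225). I choose the steel one. The free bay is the far (+x) one, with brown mat at (163,185).

```bash
python3 - <<'E'
from h import *
f=dict(np.load("top0.npz")); P=cloud(f); px=f["pixels"].astype(int); hsv=cv2.cvtColor(f["pixels"],cv2.COLOR_RGB2HSV)
def blob(name,mask,zfix=None,big=True):
    n,l,s,c=cv2.connectedComponentsWithStats(mask.astype(np.uint8))
    if n<2: print(name,"none");return
    i=1+np.argmax(s[1:,4]); m=(l==i); p=P[m]; 
    xy=ray(f,np.argwhere(m)[:,::-1],zfix)[:,:2] if zfix else p[:,:2]
    r=cv2.minAreaRect((xy*1000).astype(np.float32)); print(name,s[i],"z",np.nanmedian(p[:,2]).round(4),"rect",np.round(r[0],1),np.round(r[1],1),round(r[2],2))
Z=P[...,2]; U,V=np.meshgrid(np.arange(560),np.arange(420))
def win(a,b,c,d): return (U>a)&(U<b)&(V>c)&(V<d)
blob("lid",win(300,390,175,255)&(abs(Z-.045)<.012),.045)
blob("tumbler rim",win(320,375,190,240)&(abs(Z-.155)<.008),.155)
blob("shelf",win(100,225,135,310)&(abs(Z-.074)<.01))
blob("shelf74",win(100,225,135,310)&(abs(Z-.074)<.01),.074)
blob("bowl",win(110,180,210,280)&(Z>.095),.116)
blob("bottle",win(195,240,230,280)&(Z>.165),.19)
blob("jar",win(215,255,110,160)&(Z>.06),.085)
pur=(hsv[...,0]>120)&(hsv[...,0]<150)&(hsv[...,1]>100)
blob("cupA",win(260,310,220,270)&pur&(Z>.09),.11)
blob("cupB",win(380,440,200,250)&pur&(Z>.09),.11)
blob("mat",win(120,205,150,222)&((px[...,0]-px[...,2])>8),.001)
print([ (n,Z[v,u]) for n,u,v in [("matpt",163,190),("tinbay",180,270),("table",280,300)]])
for z in (0.074,):
  print(ray(f,[(124,151),(203,149),(204,292),(124,292)],z)[:,:2])
c=cv2.resize(f["pixels"][130:310,100:450],None,fx=2.2,fy=2.2,interpolation=cv2.INTER_CUBIC); cv2.imwrite("pics/crop0.png",c[:,:,::-1])
E
```

```text
lid [ 312  185   68   60 2417] z 0.0456 rect [ 598.9 -254.4] [159.1 130.8] 82.05
tumbler rim [336 200  28  27 139] z 0.155 rect [ 596.7 -243.3] [59.6 62.5] 1.0
shelf [ 123  148   81  146 9940] z 0.0744 rect [573.  207.3] [360.9 201.4] 2.21
shelf74 [ 123  148   81  146 9940] z 0.0744 rect [573.8 205.4] [360.1 201. ] 1.74
bowl [126 223  42  41 649] z 0.1092 rect [516.6 231.5] [96.7 97. ] 11.75
bottle [207 252  14  13 136] z 0.1903 rect [490.   60.5] [26.3 27.8] 46.21
jar [225 124  23  23 395] z 0.085 rect [788.8  27.5] [55.8 54.9] 1.05
cupA [272 232  26  25 104] z 0.1101 rect [522.2 -97.1] [56.9 59.5] 1.05
cupB [404 213  28  25 218] z 0.107 rect [ 573.1 -419.1] [58.2 67.8] 0.74
mat [138 163  64  41 543] z 0.0746 rect [677.6 210.2] [107.5 171.6] 2.64
[('matpt', np.float64(0.07268952237841027)), ('tinbay', np.float64(0.07141104423819047)), ('table', np.float64(7.748739097989257e-05))]
[[0.74645149 0.31226697]
 [0.75412475 0.11031886]
 [0.39926439 0.0973425 ]
 [0.39289425 0.29794469]]
```

View pics/crop0.png

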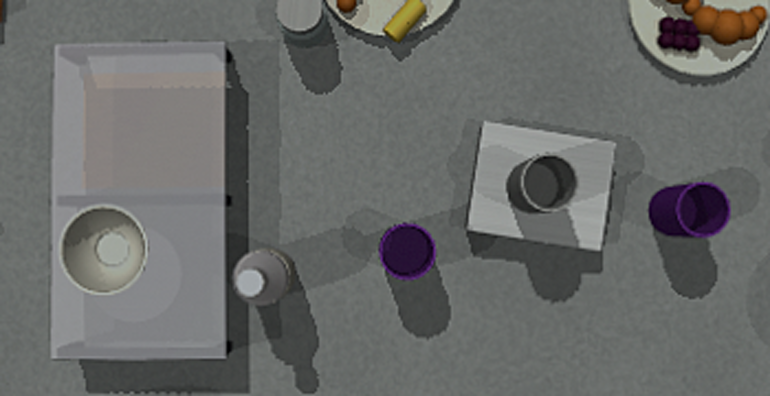

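Crop check: steel tumbler at crop (541,182) on the lid, the purple ones stand on the table at (407,250) and (690,210). The mat is in the far bay.

```bash
python3 -m handwheel '[{"delta_pos":[12,8.4,1],"twist":[0,0,0.3],"claw":0},{"delta_pos":[24,16.8,2],"twist":[0,0,0.6],"claw":0},{"delta_pos":[44.3,31,2],"twist":[0,0,1.16],"claw":0},{"delta_pos":[44.3,31,2],"twist":[0,0,1.16],"claw":0},{"delta_pos":[44.3,31,2],"twist":[0,0,1.16],"claw":0},{"delta_pos":[44.3,31,2],"twist":[0,0,1.16],"claw":0},{"delta_pos":[44.3,31,2],"twist":[0,0,1.16],"claw":0},{"delta_pos":[44.3,31,2],"twist":[0,0,1.16],"claw":0},{"delta_pos":[44.3,31,2],"twist":[0,0,1.16],"claw":0},{"delta_pos":[44.3,31,2],"twist":[0,0,1.16],"claw":0},{"delta_pos":[44.3,31,2],"twist":[0,0,1.16],"claw":0},{"delta_pos":[44.3,31,2],"twist":[0,0,1.16],"claw":0},{"delta_pos":[44.3,31,2],"twist":[0,0,1.16],"claw":0},{"delta_pos":[44.3,31,2],"twist":[0,0,1.16],"claw":0},{"delta_pos":[44.3,31,2],"twist":[0,0,1.16],"claw":0},{"delta_pos":[44.3,31,2],"twist":[0,0,1.16],"claw":0},{"delta_pos":[44.3,31,2],"twist":[0,0,1.16],"claw":0},{"delta_pos":[44.3,31,2],"twist":[0,0,1.16],"claw":0}]' 40
python3 - <<'E'
from h import *
f=grab("wrist"); save(f,"wrist1.png"); P=cloud(f); Z=P[...,2]
m=abs(Z-.155)<.006; p=P[m]; print(m.sum()); p=p[np.hypot(p[:,0]-.597,p[:,1]+.243)<.06]
c,r=cv2.minEnclosingCircle((p[:,:2]*1000).astype(np.float32)); print(c,r); print(manip.state()["joints"].round(1))
E
```

```text
time_s: 1.6
eef_pos: [0.5954, -0.245, 0.2389]
eef_rot: [-179.9, 0.0, 81.9]
ft_force: [0.7, -0.4, -0.4]
width: 0.0853
finger_force: 0.0
1050
(598.6272583007812, -240.3870086669922) 30.973539352416992
[-26.1  22.4  75.8  -0.   81.8 -18. ]
```

View pics/wrist1.png

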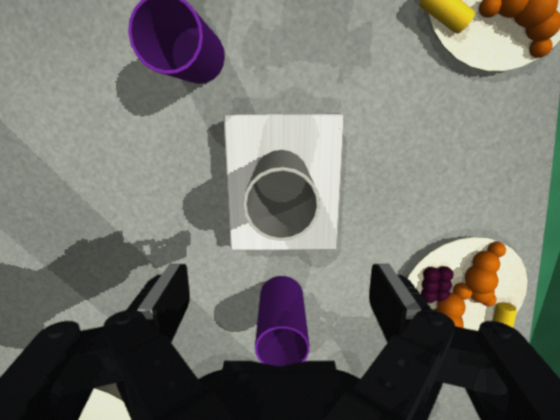

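The tumbler rim is centred at (281,203), between the open fingers and over the lid. Lowering to grasp.

```bash
python3 -m handwheel '[{"delta_pos":[0.2,0.3,-3.5],"twist":[0,0,0],"claw":0},{"delta_pos":[0.2,0.3,-7],"twist":[0,0,0],"claw":0},{"delta_pos":[0.2,0.3,-10.5],"twist":[0,0,0],"claw":0},{"delta_pos":[0.2,0.3,-12.5],"twist":[0,0,0],"claw":0},{"delta_pos":[0.2,0.3,-13.4],"twist":[0,0,0],"claw":0},{"delta_pos":[0.2,0.3,-13.4],"twist":[0,0,0],"claw":0},{"delta_pos":[0.2,0.3,-13.4],"twist":[0,0,0],"claw":160},{"delta_pos":[0.2,0.3,-13.4],"twist":[0,0,0],"claw":255},{"delta_pos":[0.2,0.3,-13.4],"twist":[0,0,0],"claw":255},{"delta_pos":[0.2,0.3,-13.4],"twist":[0,0,0],"claw":255},{"delta_pos":[0.2,0.3,-13.4],"twist":[0,0,0],"claw":255},{"delta_pos":[0.2,0.3,-13.4],"twist":[0,0,0],"claw":255},{"delta_pos":[0.2,0.3,-13.4],"twist":[0,0,0],"claw":255},{"delta_pos":[0.2,0.3,-13.4],"twist":[0,0,0],"claw":255}]' 40
```

```text
time_s: 2.82
eef_pos: [0.6, -0.2419, 0.1075]
eef_rot: [179.8, 0.1, 82.0]
ft_force: [-1.8, -0.3, 5.5]
width: 0.0619
finger_force: 44.1
```

```bash
python3 -m handwheel '[{"delta_pos":[0,0,0.6],"twist":[0,0,0],"claw":255},{"delta_pos":[0,0,2],"twist":[0,0,0],"claw":255},{"delta_pos":[0,0,4.5],"twist":[0,0,0],"claw":255},{"delta_pos":[0,0.5,7.5],"twist":[0,0,0],"claw":255},{"delta_pos":[0.3,2.5,10],"twist":[0,0,0],"claw":255},{"delta_pos":[0.6,5.5,11],"twist":[0,0,0],"claw":255},{"delta_pos":[1,9,11],"twist":[0,0,0],"claw":255},{"delta_pos":[1.4,13,11],"twist":[0,0,0],"claw":255},{"delta_pos":[1.8,17,11],"twist":[0,0,0],"claw":255},{"delta_pos":[2.2,21,11],"twist":[0,0,0],"claw":255},{"delta_pos":[2.6,25,11],"twist":[0,0,0],"claw":255},{"delta_pos":[3,29,11],"twist":[0,0,0],"claw":255},{"delta_pos":[3.5,33,11],"twist":[0,0,0],"claw":255},{"delta_pos":[4,37,11],"twist":[0,0,0],"claw":255},{"delta_pos":[4.5,40.5,11],"twist":[0,0,0],"claw":255},{"delta_pos":[4.8,43.5,10.5],"twist":[0,0,0],"claw":255},{"delta_pos":[5,45.7,9],"twist":[0,0,0],"claw":255},{"delta_pos":[5,46.7,7],"twist":[0,0,0],"claw":255},{"delta_pos":[5,46.7,5.5],"twist":[0,0,0],"claw":255},{"delta_pos":[5,46.7,5],"twist":[0,0,0],"claw":255}]'
python3 - <<'E'
from h import *
f=grab("scene"); save(f,"scene2.png"); P=cloud(f)
g=grab("top"); save(g,"top2.png"); Q=cloud(g); Z=Q[...,2]
U,V=np.meshgrid(np.arange(560),np.arange(420))
m=(U>300)&(U<390)&(V>170)&(V<260)&(abs(Z-.045)<.012)
r=cv2.minAreaRect((ray(g,np.argwhere(m)[:,::-1],.045)[:,:2]*1000).astype(np.float32)); print("pan",r)
print(manip.state())
E
```

```text
time_s: 4.48
eef_pos: [0.6467, 0.227, 0.1521]
eef_rot: [-179.7, 0.1, 82.1]
ft_force: [-0.3, -1.2, -2.1]
width: 0.0619
finger_force: 44.2
pan ((598.9485473632812, -254.40408325195312), (159.11643981933594, 130.75201416015625), 82.05109405517578)
{'time_s': 4.5833, 'joints': array([ 1.56962363e+01,  2.91836026e+01,  7.67622196e+01, -6.68331831e-03,
        7.42390060e+01,  2.36964922e+01]), 'qvel': array([-0.88050558, -1.42844068, -2.00777258,  0.10785572,  0.47170406,
       -0.09760812]), 'joint_efforts': array([ 5.64943794e-01, -5.82084632e+01, -2.50517088e+01,  5.34076849e-02,
       -1.16190109e-01,  1.02674767e-03]), 'eef_pos': array([0.64763928, 0.22578718, 0.15368637]), 'eef_rot': array([-1.79833338e+02,  8.01651958e-02,  8.20016865e+01]), 'ft_force': array([-0.41142158, -0.78885289, -2.00532018]), 'ft_torque': array([-0.00334353, -0.01276947,  0.00686009]), 'finger_force': 44.14668906480074, 'width': 0.06208837996060591}
```

View pics/scene2.png

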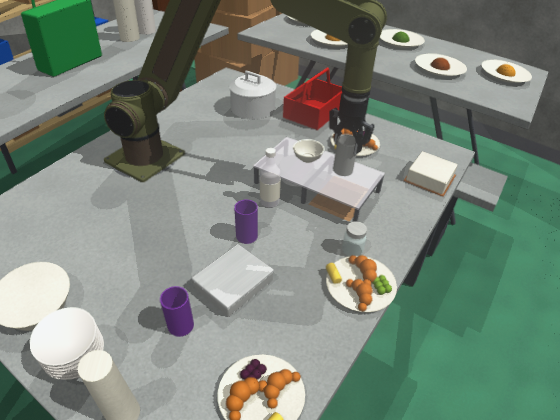

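The tumbler is held upright over the shelf at (345,155), beside the bowl at (308,150), and the pan is unmoved. Lowering gently.

```bash
python3 -m handwheel '[{"delta_pos":[0,0,-0.7],"twist":[0,0,0],"claw":255},{"delta_pos":[0,0,-1.2],"twist":[0,0,0],"claw":255},{"delta_pos":[0,0,-1.5],"twist":[0,0,0],"claw":255},{"delta_pos":[0,0,-1.65],"twist":[0,0,0],"claw":255},{"delta_pos":[0,0,-1.65],"twist":[0,0,0],"claw":255},{"delta_pos":[0,0,-1.65],"twist":[0,0,0],"claw":255}]'
```

```text
time_s: 5.08
eef_pos: [0.649, 0.2257, 0.1388]
eef_rot: [180.0, -0.0, 82.0]
ft_force: [0.0, 0.4, -1.5]
width: 0.0621
finger_force: 44.2
```

```bash
python3 -m handwheel '[{"delta_pos":[0,0,-0.1],"twist":[0,0,0],"claw":255},{"delta_pos":[0,0,-0.2],"twist":[0,0,0],"claw":255},{"delta_pos":[0,0,-0.25],"twist":[0,0,0],"claw":255},{"delta_pos":[0,0,-0.25],"twist":[0,0,0],"claw":255}]'
```

```text
time_s: 5.42
eef_pos: [0.6491, 0.2261, 0.1366]
eef_rot: [180.0, -0.0, 82.0]
ft_force: [-0.1, -0.3, 1.4]
width: 0.0622
finger_force: 44.3
```

```bash
python3 -m handwheel '[{"delta_pos":[0,0,0],"twist":[0,0,0],"claw":60},{"delta_pos":[0,0,0],"twist":[0,0,0],"claw":30},{"delta_pos":[0,0,0],"twist":[0,0,0],"claw":0},{"delta_pos":[0,0,0],"twist":[0,0,0],"claw":0},{"delta_pos":[0,0,0],"twist":[0,0,0],"claw":0},{"delta_pos":[0,0,0],"twist":[0,0,0],"claw":0},{"delta_pos":[0,0,1],"twist":[0,0,0],"claw":0},{"delta_pos":[0,0,3],"twist":[0,0,0],"claw":0},{"delta_pos":[0,0,6],"twist":[0,0,0],"claw":0},{"delta_pos":[0,0,9],"twist":[0,0,0],"claw":0},{"delta_pos":[0,0,12],"twist":[0,0,0],"claw":0},{"delta_pos":[0,0,12],"twist":[0,0,0],"claw":0}]'
```

```text
time_s: 6.42
eef_pos: [0.6526, 0.227, 0.2648]
eef_rot: [179.3, -0.3, 82.0]
ft_force: [0.3, 1.2, 0.0]
width: 0.0852
finger_force: 0.0
```

```bash
python3 -m handwheel '[{"delta_pos":[-0.2,-2,0],"twist":[0,0,0],"claw":0},{"delta_pos":[-0.6,-5.5,0],"twist":[0,0,0],"claw":0},{"delta_pos":[-1,-9.5,0],"twist":[-0.03,0,0],"claw":0},{"delta_pos":[-6.9,-59.1,-2],"twist":[-0.345,0.05,0],"claw":0},{"delta_pos":[-6.9,-59.1,-2],"twist":[-0.345,0.05,0],"claw":0},{"delta_pos":[-6.9,-59.1,-2],"twist":[-0.345,0.05,0],"claw":0},{"delta_pos":[-6.9,-59.1,-2],"twist":[-0.345,0.05,0],"claw":0},{"delta_pos":[-6.9,-59.1,-2],"twist":[-0.345,0.05,0],"claw":0},{"delta_pos":[-6.9,-59.1,-2],"twist":[-0.345,0.05,0],"claw":0},{"delta_pos":[-6.9,-59.1,-2],"twist":[-0.345,0.05,0],"claw":0},{"delta_pos":[-6.9,-59.1,-2],"twist":[-0.345,0.05,0],"claw":0},{"delta_pos":[-6.9,-59.1,-2],"twist":[-0.345,0.05,0],"claw":0},{"delta_pos":[-6.9,-59.1,-2],"twist":[-0.345,0.05,0],"claw":0},{"delta_pos":[-6.9,-59.1,-2],"twist":[-0.345,0.05,0],"claw":0},{"delta_pos":[-6.9,-59.1,-2],"twist":[-0.345,0.05,0],"claw":0},{"delta_pos":[-6.9,-59.1,-2],"twist":[-0.345,0.05,0],"claw":0},{"delta_pos":[-6.9,-59.1,-2],"twist":[-0.345,0.05,0],"claw":0},{"delta_pos":[-6.9,-59.1,-2],"twist":[-0.345,0.05,0],"claw":0}]'
python3 - <<'E'
from h import *
g=grab("top"); Q=cloud(g); Z=Q[...,2]; px=g["pixels"].astype(int)
m=np.hypot(Q[...,0]-.655,Q[...,1]-.225)<.06; m&=abs(Z-.184)<.008
c,r=cv2.minEnclosingCircle((ray(g,np.argwhere(m)[:,::-1],.184)[:,:2]*1000).astype(np.float32)); print("tumbler",c,r,m.sum())
s=manip.state(); print(s["eef_pos"],s["eef_rot"],s["joints"])
E
```

```text
time_s: 7.92
eef_pos: [0.5795, -0.365, 0.236]
eef_rot: [-179.9, 19.9, 81.9]
ft_force: [-0.3, 0.3, -0.3]
width: 0.0856
finger_force: 0.0
tumbler (646.9876708984375, 224.02389526367188) 32.21030807495117 169
[ 0.57981536 -0.36422285  0.23603237] [-179.91655106   19.92752793   81.99612142] [-25.18699932  23.22846426  78.22117085 -19.8795691   73.50428868
 -12.31781088]
```

```bash
python3 -m handwheel '[{"delta_pos":[0.4,0,-3],"twist":[0,0,0],"claw":0},{"delta_pos":[0.4,0,-6],"twist":[0,0,0],"claw":0},{"delta_pos":[0.4,0,-9],"twist":[0,0,0],"claw":0},{"delta_pos":[0.4,0,-11.5],"twist":[0,0,0],"claw":0},{"delta_pos":[0.4,0,-13],"twist":[0,0,0],"claw":0},{"delta_pos":[0.4,0,-13],"twist":[0,0,0],"claw":0},{"delta_pos":[0.4,0,-13],"twist":[0,0,0],"claw":0}]'
python3 - <<'E'
from h import *
g=grab("scene"); cv2.imwrite("pics/scene3.png",cv2.resize(g["pixels"][170:400,80:360],None,fx=2.5,fy=2.5)[:,:,::-1])
E
```

```text
time_s: 8.55
eef_pos: [0.584, -0.3631, 0.1053]
eef_rot: [-179.8, 19.9, 82.2]
ft_force: [-0.4, -0.1, 0.4]
width: 0.0853
finger_force: 0.0
```

View pics/scene3.png

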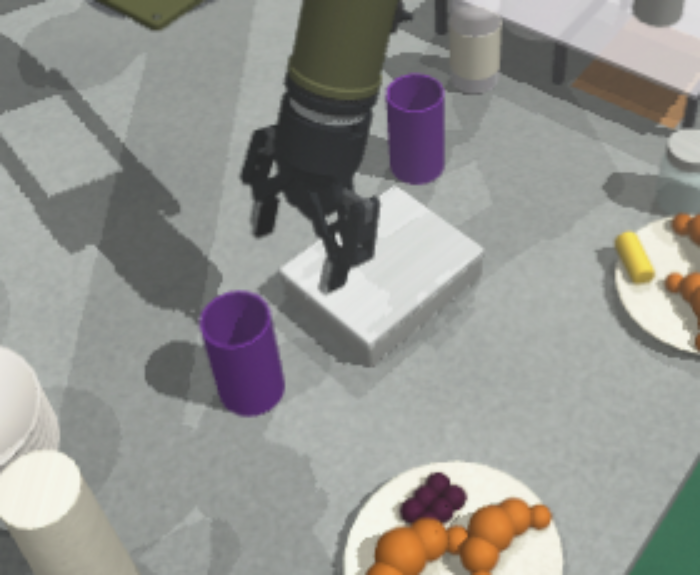

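The fingers at (265,210) and (340,275) are behind the pan's rear edge. They will straddle the gap in front of the purple cup at (245,350), with clearance. Continuing down.

```bash
python3 -m handwheel '[{"delta_pos":[0,0,-2],"twist":[0,0,0],"claw":0},{"delta_pos":[0,0,-4],"twist":[0,0,0],"claw":0},{"delta_pos":[0,0,-6],"twist":[0,0,0],"claw":0},{"delta_pos":[0,0,-7.5],"twist":[0,0,0],"claw":0},{"delta_pos":[0,0,-8.5],"twist":[0,0,0],"claw":0},{"delta_pos":[0,0,-8.9],"twist":[0,0,0],"claw":0},{"delta_pos":[0,0,-8.9],"twist":[0,0,0],"claw":0}]'
python3 - <<'E'
from h import *
g=grab("top"); Q=cloud(g); Z=Q[...,2]; px=g["pixels"].astype(int)
U,V=np.meshgrid(np.arange(560),np.arange(420))
hsv=cv2.cvtColor(g["pixels"],cv2.COLOR_RGB2HSV)
m=(hsv[...,0]>120)&(hsv[...,0]<150)&(hsv[...,1]>100)&(U>380)&(Z>.09)
print(cv2.minEnclosingCircle((ray(g,np.argwhere(m)[:,::-1],.11)[:,:2]*1000).astype(np.float32)))
E
```

```text
time_s: 9.18
eef_pos: [0.5843, -0.365, 0.0174]
eef_rot: [-179.9, 20.0, 82.0]
ft_force: [-0.9, 0.1, 0.6]
width: 0.0852
finger_force: 0.0
((559.3641357421875, -389.6259460449219), 66.2197036743164)
```

```bash
python3 -m handwheel '[{"delta_pos":[0,0.4,0],"twist":[0,0,0],"claw":0},{"delta_pos":[0,0.9,0],"twist":[0,0,0],"claw":0},{"delta_pos":[0,1.5,0],"twist":[0,0,-0.01],"claw":0},{"delta_pos":[0,2.2,0],"twist":[0,0,-0.022],"claw":0},{"delta_pos":[0,2.9,0],"twist":[0,0,-0.035],"claw":0},{"delta_pos":[0.1,3.6,0],"twist":[0,0,-0.045],"claw":0},{"delta_pos":[0.2,4.4,0],"twist":[0,0,-0.055],"claw":0},{"delta_pos":[0.3,5.2,0],"twist":[0,0,-0.065],"claw":0},{"delta_pos":[0.4,6,0],"twist":[0,0,-0.077],"claw":0},{"delta_pos":[0.5,7,0],"twist":[0,0,-0.087],"claw":0},{"delta_pos":[0.7,7.8,0],"twist":[0,0,-0.087],"claw":0},{"delta_pos":[0.9,8.6,0],"twist":[0,0,-0.087],"claw":0},{"delta_pos":[1.1,9.4,0],"twist":[0,0,-0.087],"claw":0},{"delta_pos":[1.1,9.4,0],"twist":[0,0,-0.087],"claw":0}]'
cat > meas.py <<'E'
from h import *
import sys
s=manip.state(); e=s["eef_pos"]*1000
print("tcp",e.round(1),s["eef_rot"].round(1),s["ft_force"].round(1))
for n in ["scene","top"]:
    g=grab(n); Q=cloud(g); Z=Q[...,2]; hsv=cv2.cvtColor(g["pixels"],cv2.COLOR_RGB2HSV)
    X=Q[...,0]*1000;Y=Q[...,1]*1000
    m=(abs(Z-.045)<.006)&(abs(X-e[0]-15)<160)&(Y>e[1]-20)&(Y<e[1]+230)&(hsv[...,1]<60)&(hsv[...,2]>60)
    k,l,st,_=cv2.connectedComponentsWithStats(m.astype(np.uint8)); i=1+np.argmax(st[1:,4])
    pts=ray(g,np.argwhere(l==i)[:,::-1],.045)[:,:2]*1000
    r=cv2.minAreaRect(pts.astype(np.float32)); print(n,"pan",np.round(r[0],1),np.round(r[1],1),round(r[2],2),st[i,4])
    if n=="top": 
        m=(abs(Z-.074)<.006)&(X>350)&(X<800)&(Y>60)&(Y<350)
        k,l,st,_=cv2.connectedComponentsWithStats(m.astype(np.uint8)); i=1+np.argmax(st[1:,4])
        r=cv2.minAreaRect((ray(g,np.argwhere(l==i)[:,::-1],.074)[:,:2]*1000).astype(np.float32)); print("stand",np.round(r[0],1),np.round(r[1],1),round(r[2],2))
    if len(sys.argv)>1: save(g,sys.argv[1]+n+".png")
E
python3 meas.py
```

```text
time_s: 10.4
eef_pos: [0.5958, -0.2695, 0.0176]
eef_rot: [-180.0, 20.0, 77.0]
ft_force: [-1.2, -1.9, 1.9]
width: 0.0857
finger_force: 1.0
tcp [ 595.8 -269.5   17.6] [-180.   20.   77.] [-1.2 -1.9  1.9]
scene pan [ 621.3 -174.9] [166.5 132.7] 77.63 1325
top pan [ 577.9 -165.6] [81.5 46.3] 77.05 535
stand [573.8 205.4] [360.1 201. ] 1.74
```

```bash
python3 -m handwheel '[{"delta_pos":[0.2,0.6,0],"twist":[0,0,0],"claw":0},{"delta_pos":[0.4,1.5,0],"twist":[0,0,0],"claw":0},{"delta_pos":[0.6,2.5,0],"twist":[0,0,0],"claw":0},{"delta_pos":[0.8,3.5,0],"twist":[0,0,0],"claw":0},{"delta_pos":[1.1,4.5,0],"twist":[0,0,0],"claw":0},{"delta_pos":[1.4,5.5,0],"twist":[0,0,0],"claw":0},{"delta_pos":[1.6,6.5,0],"twist":[0,0,0],"claw":0},{"delta_pos":[1.9,7.5,0],"twist":[0,0,0],"claw":0},{"delta_pos":[2.1,8.5,0],"twist":[0,0,0],"claw":0},{"delta_pos":[2.4,9.5,0],"twist":[0,0,0],"claw":0},{"delta_pos":[2.6,10.5,0],"twist":[0,0,0.01],"claw":0},{"delta_pos":[2.8,11.5,0],"twist":[0,0,0.02],"claw":0},{"delta_pos":[3,12.5,0],"twist":[0,0,0.03],"claw":0},{"delta_pos":[3.2,13.5,0],"twist":[0,0,0.04],"claw":0},{"delta_pos":[3.4,14.5,0],"twist":[0,0,0.05],"claw":0},{"delta_pos":[3.6,15.5,0],"twist":[0,0,0.06],"claw":0},{"delta_pos":[3.8,16.5,0],"twist":[0,0,0.07],"claw":0},{"delta_pos":[3.9,17.3,0],"twist":[0,0,0.078],"claw":0},{"delta_pos":[3.9,17.3,0],"twist":[0,0,0.078],"claw":0}]'
python3 meas.py a
```

```text
time_s: 12.08
eef_pos: [0.6343, -0.0958, 0.0169]
eef_rot: [-179.9, 19.9, 81.6]
ft_force: [0.6, 0.6, -0.1]
width: 0.085
finger_force: 0.0
tcp [634.3 -95.8  16.9] [-179.9   19.9   81.6] [ 0.6  0.6 -0.1]
scene pan [663.2   1. ] [165.4 111.8] 82.28 756
top pan [619.4  77.7] [23.1 46.1] 82.2 155
stand [574.7 208. ] [358.2 195.8] 1.69
```

View pics/ascene.png

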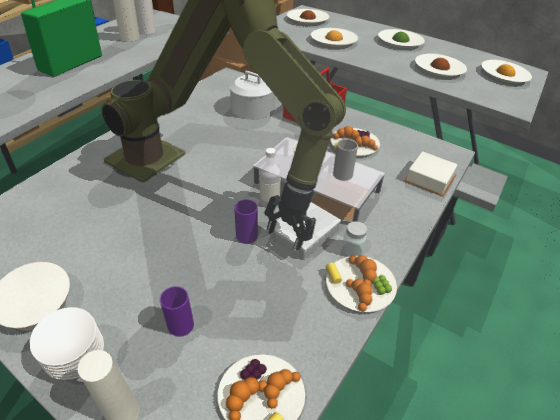

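```bash
python3 -m handwheel '[{"delta_pos":[-0.3,-2,0],"twist":[0,0,0],"claw":0},{"delta_pos":[-0.8,-5,1],"twist":[0,0,0],"claw":0},{"delta_pos":[-0.8,-5,4],"twist":[0.1,-0.014,0],"claw":0},{"delta_pos":[-0.8,-5,6],"twist":[0.22,-0.031,0],"claw":0},{"delta_pos":[-0.8,-5,6],"twist":[0.34,-0.048,0],"claw":0},{"delta_pos":[-0.8,-5,6],"twist":[0.46,-0.065,0],"claw":0},{"delta_pos":[-0.8,-5,6],"twist":[0.58,-0.082,0],"claw":0},{"delta_pos":[-0.8,-5,6],"twist":[0.7,-0.099,0],"claw":0},{"delta_pos":[-0.8,-5,6],"twist":[0.82,-0.116,0],"claw":0},{"delta_pos":[-0.8,-5,6],"twist":[0.94,-0.133,0],"claw":0},{"delta_pos":[-0.8,-5,6],"twist":[1.06,-0.15,0],"claw":0},{"delta_pos":[-0.8,-5,6],"twist":[1.18,-0.167,0],"claw":0},{"delta_pos":[-0.8,-5,6],"twist":[1.296,-0.183,0],"claw":0},{"delta_pos":[-0.8,-5,6],"twist":[1.296,-0.183,0],"claw":0},{"delta_pos":[-0.8,-5,6],"twist":[1.296,-0.183,0],"claw":0}]'
python3 meas.py b; python3 -c "
from h import *
print(manip.state()['joints'])"
```

```text
time_s: 13.43
eef_pos: [0.6248, -0.1495, 0.0744]
eef_rot: [-178.7, -55.0, 80.6]
ft_force: [0.7, -0.3, 1.0]
width: 0.0857
finger_force: 0.0
tcp [ 624.8 -149.5   74.4] [-178.7  -55.    80.6] [ 0.7 -0.3  1. ]
scene pan [652.5   2.6] [165.  133.1] 81.59 1898
top pan [650.6   4.1] [159.5 129.8] 81.68 3076
stand [573.7 205.5] [360.1 201. ] 1.74
[-41.4153849   46.85670592  79.72606127  42.91641604  91.21818591
 -47.47120865]
```

View pics/bscene.png

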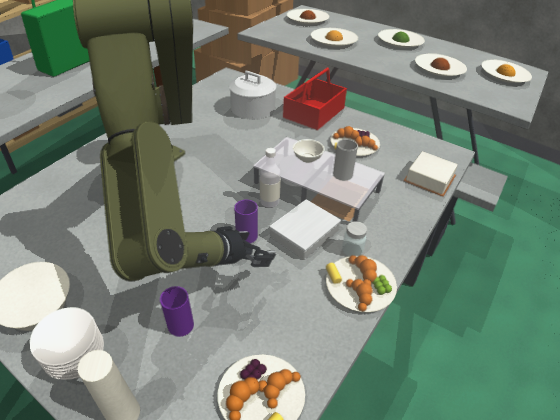

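```bash
python3 -m handwheel '[{"delta_pos":[0.5,1,-2],"twist":[0,0,0.02],"claw":0},{"delta_pos":[0.9,2.5,-4],"twist":[0,0,0.02],"claw":0},{"delta_pos":[1.1,4,-5.1],"twist":[0,0,0.02],"claw":0},{"delta_pos":[1.1,5,-5.3],"twist":[0,0,0.02],"claw":0},{"delta_pos":[1.2,5.8,-5.3],"twist":[0,0,0.02],"claw":0},{"delta_pos":[1.3,6.4,-5.3],"twist":[0,0,0.02],"claw":0},{"delta_pos":[1.4,7,-5.3],"twist":[0,0,0.025],"claw":0},{"delta_pos":[1.5,7.6,-5.3],"twist":[0,0,0.035],"claw":0},{"delta_pos":[1.6,8.2,-5.3],"twist":[0,0,0.045],"claw":0},{"delta_pos":[1.7,8.8,-5.3],"twist":[0,0,0.055],"claw":0},{"delta_pos":[1.8,9.4,-5.3],"twist":[0,0,0.065],"claw":0},{"delta_pos":[1.9,10,-5.3],"twist":[0,0,0.075],"claw":0},{"delta_pos":[2,10.6,-5.3],"twist":[0,0,0.085],"claw":0},{"delta_pos":[2.1,11.2,-5.3],"twist":[0,0,0.095],"claw":0},{"delta_pos":[2.2,11.8,-5.3],"twist":[0,0,0.105],"claw":0},{"delta_pos":[2.2,11.8,-5.3],"twist":[0,0,0.105],"claw":0}]'
python3 meas.py c
```

```text
time_s: 14.87
eef_pos: [0.648, -0.0286, 0.0242]
eef_rot: [-179.1, -55.1, 87.3]
ft_force: [-0.1, -0.5, 1.5]
width: 0.0852
finger_force: 0.8
tcp [648.  -28.6  24.2] [-179.1  -55.1   87.3] [-0.1 -0.5  1.5]
scene pan [641.7  36.1] [172.2 146.4] 88.4 1831
top pan [646.8  31.7] [162.9 129.8] 88.16 3142
stand [573.8 205.4] [360.1 201. ] 1.74
```

```bash
python3 - <<'E'
import cv2,numpy as np
a=cv2.imread("pics/cscene.png")[170:290,180:380]; b=cv2.imread("pics/ctop.png")[130:290,110:310]
a=cv2.resize(a,(600,360),interpolation=cv2.INTER_CUBIC); b=cv2.resize(b,(280,224)) 
b2=cv2.resize(cv2.imread("pics/ctop.png")[150:240,200:320],(400,300),interpolation=cv2.INTER_CUBIC)
o=np.zeros((600,800,3),np.uint8); o[:300,:500]=cv2.resize(a,(500,300)); o[300:,:400]=b2; o[300:524,420:700]=b
cv2.imwrite("pics/c_mix.png",o)
E
```

```text
(no output)
```

View pics/c_mix.png

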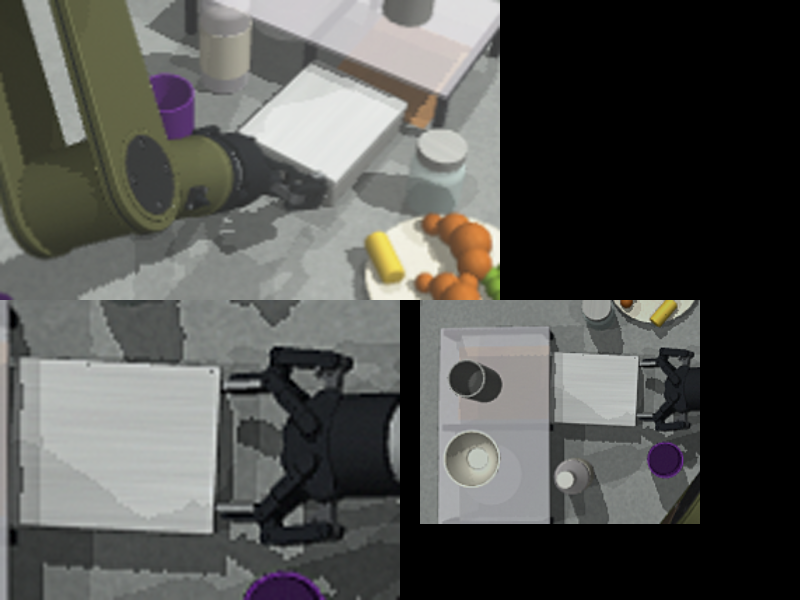

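The fingertips bear on the pan's rear wall at mosaic (220,385) and (215,510). The front edge is entering under the shelf. Lid edges need a cleaner measurement, because the shelf cuts the depth mask.

```bash
cat > lid.py <<'E'
from h import *
import sys
# lid edges by brightness along rays on z=.045, in top image; needs approx C, phi
def prof(im,f):
    s=manip.state(); e=s["eef_pos"]*1000; R=cv2.Rodrigues(np.array(f["rvec"],float))[0]
    g=cv2.cvtColor(im,cv2.COLOR_RGB2GRAY).astype(np.float32)
    def sample(pts):
        uv=cv2.projectPoints(np.array(pts)/1000,f["rvec"],f["tvec"],f["K"],np.array(f["D"],float))[0].reshape(-1,2).astype(np.float32)
        return cv2.remap(g,uv[:,0],uv[:,1],cv2.INTER_LINEAR).ravel()
    return e,sample
f=grab("top"); e,sample=prof(f["pixels"],f); save(f,sys.argv[1]+".png")
print("tcp",e.round(1),manip.state()["eef_rot"].round(1))
for dx in (-25,0,25):   # along y
    ys=np.arange(e[1]-40,e[1]+220,2.); v=sample([(e[0]+dx,y,45) for y in ys]); d=np.convolve(v,[1,1,0,-1,-1],'same')
    k=np.argsort(-abs(d))[:8]; print("x%.0f"%(e[0]+dx),sorted([(int(ys[i]),int(d[i])) for i in k if 3<i<len(ys)-3]))
for dy in (15,30,50,70,100,130):
    xs=np.arange(e[0]-90,e[0]+90,2.); v=sample([(x,e[1]+dy,45) for x in xs]); d=np.convolve(v,[1,1,0,-1,-1],'same')
    k=np.argsort(-abs(d))[:7]; print("y%.0f"%(e[1]+dy),sorted([(int(xs[i]),int(d[i])) for i in k if 3<i<len(xs)-3]))
E
python3 lid.py d
```

```text
tcp [647.  -29.3  23.6] [-178.9  -55.    87.1]
x622 [(-47, 184), (-45, 249), (-43, 184), (100, -137), (114, 155)]
x647 [(-47, 223), (-45, 279), (-43, 181), (114, 159), (116, 135)]
x672 [(-47, 230), (-45, 212), (106, -144), (114, 152), (116, 169)]
y-14 [(580, 190), (582, 194), (706, -110), (708, -218), (710, -217)]
y1 [(580, 181), (582, 202), (708, -195), (710, -214), (712, -122)]
y21 [(580, 148), (582, 207), (584, 158), (708, -187), (710, -233)]
y41 [(582, 198), (584, 186), (708, -113), (710, -147)]
y71 [(582, 193), (584, 219), (586, 136), (710, -165), (712, -174)]
y101 [(584, 172), (586, 151), (712, -202), (714, -198)]
```

```bash
python3 -m handwheel '[{"delta_pos":[0,-1.5,0],"twist":[0,0,0],"claw":0},{"delta_pos":[0,-4,0],"twist":[0,0,0],"claw":0},{"delta_pos":[0,-6,2],"twist":[-0.1,0,0],"claw":0},{"delta_pos":[0,-6,5],"twist":[-0.2,0,0],"claw":0},{"delta_pos":[0,-6,8.5],"twist":[-0.32,0,0],"claw":0},{"delta_pos":[0,-6,12],"twist":[-0.44,0,0],"claw":0},{"delta_pos":[0,-6,15.5],"twist":[-0.56,0,0],"claw":0},{"delta_pos":[0,-6,19],"twist":[-0.68,0,0],"claw":0},{"delta_pos":[0,-6,21],"twist":[-0.8,0,0],"claw":0},{"delta_pos":[0,-6,21],"twist":[-0.92,0,0],"claw":0},{"delta_pos":[0,-6,21],"twist":[-0.96,0,0],"claw":0},{"delta_pos":[0,-6,21],"twist":[-0.96,0,0],"claw":0},{"delta_pos":[0,-6,21],"twist":[-0.96,0,0],"claw":0}]'
python3 lid.py e2 | head -0; python3 - <<'E'
from h import *
from scipy.spatial.transform import Rotation as R
s=manip.state(); c=R.from_euler('xyz',s["eef_rot"],degrees=True)
t=R.from_rotvec([0,.35,0])*R.from_euler('xyz',[180,0,2],degrees=True)
print(s["eef_pos"],s["eef_rot"],s["joints"].round(0),(t*c.inv()).as_rotvec())
E
python3 meas.py f
```

```text
time_s: 16.1
eef_pos: [0.6472, -0.0897, 0.2339]
eef_rot: [178.7, -0.1, 88.4]
ft_force: [0.3, -0.5, -0.8]
width: 0.0856
finger_force: 0.0
[ 0.64714796 -0.09065847  0.23325321] [ 1.78708634e+02 -9.36558502e-02  8.83579399e+01] [-12.  23.  76.   0.  80. -10.] [-0.2476286   0.29967834 -1.49415931]
tcp [647.1 -90.7 233.3] [ 1.787e+02 -1.000e-01  8.840e+01] [ 0.1  0.3 -0.5]
scene pan [641.9  37.5] [178.4 145.6] 88.84 1858
top pan [647.9  69.1] [ 88.  129.9] 87.97 1517
stand [573.8 205.4] [360.1 201. ] 1.74Exception ignored on flushing sys.stdout:
BrokenPipeError: [Errno 32] Broken pipe
```

```bash
python3 -m handwheel '[{"delta_pos":[0,0,2],"twist":[-0.015,0.018,-0.09],"claw":0},{"delta_pos":[-2,2,3],"twist":[-0.03,0.037,-0.186],"claw":0},{"delta_pos":[-4,4,3],"twist":[-0.05,0.061,-0.303],"claw":0},{"delta_pos":[-6,6,3],"twist":[-0.07,0.085,-0.42],"claw":0},{"delta_pos":[-9.4,12.3,3],"twist":[-0.248,0.3,-1.494],"claw":0},{"delta_pos":[-9.4,12.3,3],"twist":[-0.248,0.3,-1.494],"claw":0},{"delta_pos":[-9.4,12.3,3],"twist":[-0.248,0.3,-1.494],"claw":0},{"delta_pos":[-9.4,12.3,3],"twist":[-0.248,0.3,-1.494],"claw":0},{"delta_pos":[-9.4,12.3,3],"twist":[-0.248,0.3,-1.494],"claw":0},{"delta_pos":[-9.4,12.3,3],"twist":[-0.248,0.3,-1.494],"claw":0},{"delta_pos":[-9.4,12.3,3],"twist":[-0.248,0.3,-1.494],"claw":0},{"delta_pos":[-9.4,12.3,3],"twist":[-0.248,0.3,-1.494],"claw":0},{"delta_pos":[-9.4,12.3,3],"twist":[-0.248,0.3,-1.494],"claw":0},{"delta_pos":[-9.4,12.3,3],"twist":[-0.248,0.3,-1.494],"claw":0},{"delta_pos":[-9.4,12.3,3],"twist":[-0.248,0.3,-1.494],"claw":0},{"delta_pos":[-9.4,12.3,3],"twist":[-0.248,0.3,-1.494],"claw":0},{"delta_pos":[-9.4,12.3,3],"twist":[-0.248,0.3,-1.494],"claw":0},{"delta_pos":[-9.4,12.3,3],"twist":[-0.248,0.3,-1.494],"claw":0},{"delta_pos":[-9.4,12.3,3],"twist":[-0.248,0.3,-1.494],"claw":0}]'
python3 - <<'E'
from h import *
from scipy.spatial.transform import Rotation as R
s=manip.state(); M=R.from_euler('xyz',s["eef_rot"],degrees=True).as_matrix()
print(s["eef_pos"],"ytool",M[:,1],"ztool",M[:,2],s["joints"].round(0))
E
```

```text
time_s: 17.83
eef_pos: [0.5536, 0.0331, 0.2644]
eef_rot: [-179.4, 20.1, 2.2]
ft_force: [-0.0, -0.2, 0.5]
width: 0.0855
finger_force: 0.0
[0.55358892 0.03312291 0.26435702] ytool [ 0.03510675 -0.99932885 -0.010458  ] ztool [-0.34346448 -0.00223765 -0.939163  ] [ -1.  26.  70.  -0. 104.  87.]
```

```bash
python3 -m handwheel '[{"delta_pos":[0,0,-3],"twist":[0,0,-0.075],"claw":0},{"delta_pos":[0,0,-6.5],"twist":[0,0,-0.075],"claw":0},{"delta_pos":[0,0,-10],"twist":[0,0,-0.075],"claw":0},{"delta_pos":[0,0,-13.5],"twist":[0,0,-0.075],"claw":0},{"delta_pos":[0,0,-17],"twist":[0,0,-0.075],"claw":0},{"delta_pos":[0,0,-20],"twist":[0,0,-0.075],"claw":0},{"delta_pos":[0,0,-22.5],"twist":[0,0,-0.075],"claw":0},{"delta_pos":[0,0,-24],"twist":[0,0,-0.075],"claw":0},{"delta_pos":[0,0,-24.7],"twist":[0,0,-0.075],"claw":0},{"delta_pos":[0.5,0,-24.7],"twist":[0,0,-0.075],"claw":0},{"delta_pos":[0.9,0,-24.7],"twist":[0,0,-0.075],"claw":0},{"delta_pos":[1.2,0,-24.7],"twist":[0,0,-0.075],"claw":0},{"delta_pos":[1.6,0,-24.7],"twist":[0,0,-0.075],"claw":0},{"delta_pos":[2,0,-24.7],"twist":[0,0,-0.075],"claw":0},{"delta_pos":[2.3,0,-24.7],"twist":[0,0,-0.06],"claw":0},{"delta_pos":[2.6,0,-24.7],"twist":[0,0,-0.04],"claw":0},{"delta_pos":[2.9,0,-24.7],"twist":[0,0,-0.02],"claw":0},{"delta_pos":[3,0,-24.7],"twist":[0,0,-0.005],"claw":0},{"delta_pos":[3,0,-24.7],"twist":[0,0,-0.005],"claw":0}]'
python3 - <<'E'
from h import *
f=grab("scene"); save(f,"g_scene.png"); P=cloud(f)
f=grab("top"); save(f,"g_top.png"); g=cv2.cvtColor(f["pixels"],cv2.COLOR_RGB2GRAY).astype(np.float32)
def sample(pts):
    uv=cv2.projectPoints(np.array(pts)/1000,f["rvec"],f["tvec"],f["K"],np.array(f["D"],float))[0].reshape(-1,2).astype(np.float32)
    return cv2.remap(g,uv[:,0],uv[:,1],cv2.INTER_LINEAR).ravel()
def edge(a,b):
    n=int(np.linalg.norm(np.subtract(b,a))); pts=np.linspace(a,b,n); v=sample([(*p,45) for p in pts]); d=np.convolve(v,[1,1,1,0,-1,-1,-1],'same')[4:-4]; i=np.argmax(abs(d))+4; return pts[i].round(1),int(d[i-4])
for y in (-30,0,30,60,90): print("R",y,edge((700,y),(760,y)),"L",edge((570,y),(630,y)))
for x in (620,650,680,710): print("rear",x,edge((x,-80),(x,-10)))
E
```

```text
time_s: 19.42
eef_pos: [0.5839, 0.0326, 0.0176]
eef_rot: [-179.4, 20.1, 2.0]
ft_force: [-3.4, -1.7, 4.7]
width: 0.0851
finger_force: 2.4
R -30 (array([736.6, -30. ]), -189) L (array([603.6, -30. ]), -162)
R 0 (array([749.8,   0. ]), 13) L (array([577.1,   0. ]), -83)
R 30 (array([719.3,  30. ]), -36) L (array([579.2,  30. ]), -11)
R 60 (array([738.6,  60. ]), 33) L (array([604.6,  60. ]), -136)
R 90 (array([733.6,  90. ]), -41) L (array([621.9,  90. ]), 175)
rear 620 (array([620. , -40.4]), -304)
rear 650 (array([650. , -43.5]), 327)
rear 680 (array([680. , -42.5]), 324)
rear 710 (array([710. , -41.4]), 385)
```

```bash
python3 -m handwheel '[{"delta_pos":[-1,0,0],"twist":[0,0,0],"claw":0},{"delta_pos":[-2.5,0,0],"twist":[0,0,0],"claw":0},{"delta_pos":[-3,0,3],"twist":[0,0,0],"claw":0},{"delta_pos":[-3,0,7],"twist":[0,0,0],"claw":0},{"delta_pos":[-3,0,11],"twist":[0,0,0],"claw":0},{"delta_pos":[-3,0,15],"twist":[0,0,0],"claw":0},{"delta_pos":[-3,0,19],"twist":[0,0,0],"claw":0},{"delta_pos":[-3,-2,23],"twist":[0,0,0],"claw":0},{"delta_pos":[-3,-6,24],"twist":[0,-0.1,0.0],"claw":0},{"delta_pos":[-3,-10,24],"twist":[0,-0.2,0],"claw":0},{"delta_pos":[-3,-14,24],"twist":[0,-0.3,0],"claw":0},{"delta_pos":[-3,-18,24],"twist":[0,-0.35,0],"claw":0},{"delta_pos":[-3,-18,24],"twist":[0,-0.35,0],"claw":0},{"delta_pos":[-3,-18,24],"twist":[0,-0.35,0],"claw":0}]'
python3 - <<'E'
from h import *
from scipy.spatial.transform import Rotation as R
s=manip.state(); c=R.from_euler('xyz',s["eef_rot"],degrees=True)
d=R.from_euler('xyz',[180,0,92],degrees=True); a=np.deg2rad(2); t=R.from_rotvec(np.deg2rad(55)*np.array([np.cos(a),np.sin(a),0]))*d
print(s["eef_pos"],s["eef_rot"],(t*c.inv()).as_rotvec(),(d*c.inv()).as_rotvec(),"T",R.from_matrix(t.as_matrix()).as_euler('xyz',degrees=True))
f=grab("top"); save(f,"g_top.png"); g=cv2.cvtColor(f["pixels"],cv2.COLOR_RGB2GRAY).astype(np.float32)
def sample(pts):
    uv=cv2.projectPoints(np.array(pts)/1000,f["rvec"],f["tvec"],f["K"],np.array(f["D"],float))[0].reshape(-1,2).astype(np.float32)
    return cv2.remap(g,uv[:,0],uv[:,1],cv2.INTER_LINEAR).ravel()
def edge(a,b):
    n=int(np.linalg.norm(np.subtract(b,a))); pts=np.linspace(a,b,n); v=sample([(*p,45) for p in pts]); d=np.convolve(v,[1,1,1,0,-1,-1,-1],'same')[4:-4]; i=np.argmax(abs(d))+4; return pts[i].round(1),int(d[i-4])
for y in (-25,0,25,50,75,95): print(y,"L",edge((570,y),(630,y)),"R",edge((700,y),(760,y)))
for x in (620,650,680,710): print("rear",x,edge((x,-80),(x,-10)))
E
```

```text
time_s: 20.68
eef_pos: [0.5541, -0.1494, 0.258]
eef_rot: [179.9, -0.2, 1.5]
ft_force: [-0.3, -0.0, -0.4]
width: 0.0849
finger_force: 0.0
[ 0.55411472 -0.14935611  0.25801469] [ 1.79943210e+02 -1.52771196e-01  1.52473320e+00] [ 0.77068487 -0.72329068  1.44668873] [-1.40500377e-03  2.83402179e-03  1.57909146e+00] T [180. -55.  92.]
-25 L (array([608.6, -25. ]), 271) R (array([735.6, -25. ]), -131)
0 L (array([608.6,   0. ]), 267) R (array([736.6,   0. ]), -236)
25 L (array([608.6,  25. ]), 281) R (array([735.6,  25. ]), -282)
50 L (array([607.6,  50. ]), 282) R (array([735.6,  50. ]), -190)
75 L (array([607.6,  75. ]), 298) R (array([735.6,  75. ]), -229)
95 L (array([607.6,  95. ]), 234) R (array([735.6,  95. ]), -183)
rear 620 (array([620. , -43.5]), 319)
rear 650 (array([650. , -43.5]), 337)
rear 680 (array([680. , -42.5]), 355)
rear 710 (array([710. , -41.4]), 350)
```

View pics/g_top.png

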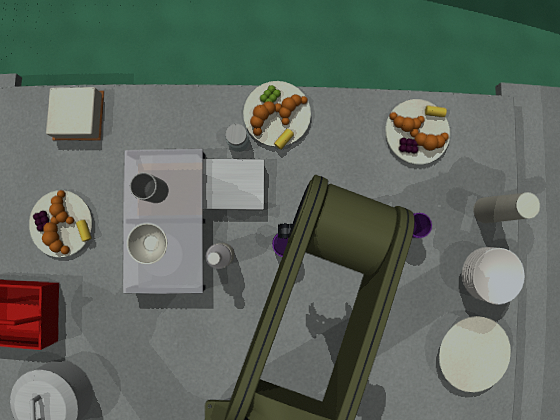

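Tumbler stands at (145,187) beside the bowl (148,243), and the pan (235,184) is lined up with the free bay. The bottle and jar are untouched. Re-tilting for the final push.

```bash
python3 -m handwheel '[{"delta_pos":[2,0,0],"twist":[0.04,-0.04,0.08],"claw":0},{"delta_pos":[5,0,0],"twist":[0.09,-0.085,0.17],"claw":0},{"delta_pos":[8,1,0],"twist":[0.14,-0.13,0.26],"claw":0},{"delta_pos":[11.9,4,0],"twist":[0.771,-0.723,1.447],"claw":0},{"delta_pos":[11.9,4,0],"twist":[0.771,-0.723,1.447],"claw":0},{"delta_pos":[11.9,4,0],"twist":[0.771,-0.723,1.447],"claw":0},{"delta_pos":[11.9,4,0],"twist":[0.771,-0.723,1.447],"claw":0},{"delta_pos":[11.9,4,0],"twist":[0.771,-0.723,1.447],"claw":0},{"delta_pos":[11.9,4,0],"twist":[0.771,-0.723,1.447],"claw":0},{"delta_pos":[11.9,4,0],"twist":[0.771,-0.723,1.447],"claw":0},{"delta_pos":[11.9,4,0],"twist":[0.771,-0.723,1.447],"claw":0},{"delta_pos":[11.9,4,0],"twist":[0.771,-0.723,1.447],"claw":0},{"delta_pos":[11.9,4,0],"twist":[0.771,-0.723,1.447],"claw":0},{"delta_pos":[11.9,4,0],"twist":[0.771,-0.723,1.447],"claw":0},{"delta_pos":[11.9,4,0],"twist":[0.771,-0.723,1.447],"claw":0},{"delta_pos":[11.9,4,0],"twist":[0.771,-0.723,1.447],"claw":0},{"delta_pos":[11.9,4,0],"twist":[0.771,-0.723,1.447],"claw":0},{"delta_pos":[11.9,4,0],"twist":[0.771,-0.723,1.447],"claw":0},{"delta_pos":[11.9,4,0],"twist":[0.771,-0.723,1.447],"claw":0}]'; python3 -c "
from h import *
print(manip.state()['joints'].round(0))"
```

```text
time_s: 22.32
eef_pos: [0.673, -0.1059, 0.2578]
eef_rot: [179.7, -54.7, 92.5]
ft_force: [0.1, -0.7, -0.2]
width: 0.0856
finger_force: 0.0
[-34.  41.  63.  44. 110. -34.]
```

```bash
python3 -m handwheel '[{"delta_pos":[0,0,-4],"twist":[0,0,-0.005],"claw":0},{"delta_pos":[0,0,-8],"twist":[0,0,-0.005],"claw":0},{"delta_pos":[0,0,-12],"twist":[0,0,-0.005],"claw":0},{"delta_pos":[0,0,-16],"twist":[0,0,-0.005],"claw":0},{"delta_pos":[0,0,-20],"twist":[0,0,-0.005],"claw":0},{"delta_pos":[0,1.5,-22.5],"twist":[0,0,-0.005],"claw":0},{"delta_pos":[0,3.5,-23.4],"twist":[0,0,-0.005],"claw":0},{"delta_pos":[0,5.5,-23.4],"twist":[0,0,-0.005],"claw":0},{"delta_pos":[0,7,-23.4],"twist":[0,0,-0.005],"claw":0},{"delta_pos":[0,8,-23.4],"twist":[0,0,-0.005],"claw":0},{"delta_pos":[-0.1,8.8,-23.4],"twist":[0,0,-0.005],"claw":0},{"delta_pos":[-0.15,9.6,-23.4],"twist":[0,0,-0.005],"claw":0},{"delta_pos":[-0.2,10.4,-23.4],"twist":[0,0,-0.005],"claw":0},{"delta_pos":[-0.25,11.2,-23.4],"twist":[0,0,-0.005],"claw":0},{"delta_pos":[-0.3,12,-23.4],"twist":[0,0,-0.005],"claw":0},{"delta_pos":[-0.35,12.8,-23.4],"twist":[0,0,-0.005],"claw":0},{"delta_pos":[-0.4,13.6,-23.4],"twist":[0,0,-0.005],"claw":0},{"delta_pos":[-0.4,13.6,-23.4],"twist":[0,0,-0.005],"claw":0}]'
cat > q.py <<'E'
from h import *
import sys
s=manip.state(); print(s["eef_pos"].round(4),s["eef_rot"].round(1),s["ft_force"].round(1))
f=grab("top"); save(f,sys.argv[1]+".png"); g=cv2.cvtColor(f["pixels"],cv2.COLOR_RGB2GRAY).astype(np.float32)
def sample(pts):
    uv=cv2.projectPoints(np.array(pts)/1000,f["rvec"],f["tvec"],f["K"],np.array(f["D"],float))[0].reshape(-1,2).astype(np.float32)
    return cv2.remap(g,uv[:,0],uv[:,1],cv2.INTER_LINEAR).ravel()
def edge(a,b):
    n=int(np.linalg.norm(np.subtract(b,a))); pts=np.linspace(a,b,n); v=sample([(*p,45) for p in pts]); d=np.convolve(v,[1,1,1,0,-1,-1,-1],'same')[4:-4]; i=np.argmax(abs(d))+4; return pts[i].round(1),int(d[i-4])
r=float(sys.argv[2])
for y in r+np.array([10,25,40,55,80,110,140]): print(int(y),"L",edge((575,y),(630,y)),"R",edge((700,y),(755,y)))
for x in (620,640,660,680,700): print(x,"rear",edge((x,r-30),(x,r+30)),"front",edge((x,r+130),(x,r+190)))
Q=cloud(f)
for n,m,z in (("stand",(abs(Q[...,2]-.074)<.006)&(Q[...,1]>.06)&(Q[...,1]<.35)&(Q[...,0]>.35)&(Q[...,0]<.8),.074),):
    k,l,st,_=cv2.connectedComponentsWithStats(m.astype(np.uint8)); i=1+np.argmax(st[1:,4])
    print(n,cv2.minAreaRect((ray(f,np.argwhere(l==i)[:,::-1],z)[:,:2]*1000).astype(np.float32)))
E
python3 q.py k 10
```

```text
time_s: 23.82
eef_pos: [0.669, 0.0305, 0.024]
eef_rot: [179.6, -54.9, 92.2]
ft_force: [1.2, -0.0, 2.0]
width: 0.0854
finger_force: 1.1
[0.669  0.0305 0.024 ] [179.6 -54.9  92.2] [ 1.2 -0.   2. ]
20 L (array([604.5,  20. ]), 289) R (array([733.6,  20. ]), -279)
35 L (array([604.5,  35. ]), 294) R (array([732.6,  35. ]), -259)
50 L (array([604.5,  50. ]), 307) R (array([731.6,  50. ]), -160)
65 L (array([603.5,  65. ]), 317) R (array([731.6,  65. ]), -197)
90 L (array([603.5,  90. ]), 267) R (array([730.6,  90. ]), -152)
120 L (array([601.5, 120. ]), 28) R (array([736.7, 120. ]), -67)
150 L (array([600.5, 150. ]), 26) R (array([746.9, 150. ]), -53)
620 rear (array([620. ,  11.5]), 364) front (array([620. , 169.5]), -23)
640 rear (array([640. ,  12.5]), 447) front (array([640. , 170.5]), -21)
660 rear (array([660. ,  13.6]), 415) front (array([660. , 170.5]), -27)
680 rear (array([680. ,  13.6]), 410) front (array([680. , 171.5]), -24)
700 rear (array([700. ,  14.6]), 404) front (array([700. , 171.5]), -24)
stand ((573.7498779296875, 205.45013427734375), (360.1240539550781, 201.01434326171875), 1.740782380104065)
```

```bash
python3 -m handwheel '[{"delta_pos":[0,-0.8,0],"twist":[0,0,0],"claw":0},{"delta_pos":[0,-1.5,0],"twist":[0.07,0.002,0],"claw":0},{"delta_pos":[0,-1.5,-0.2],"twist":[0.14,0.005,0],"claw":0},{"delta_pos":[0,-0.8,-0.2],"twist":[0.14,0.005,0],"claw":0},{"delta_pos":[0,0,-0.2],"twist":[0.14,0.005,0],"claw":0},{"delta_pos":[0,0.8,-0.2],"twist":[0.14,0.005,0],"claw":0},{"delta_pos":[-0.1,1.6,-0.2],"twist":[0.14,0.005,0],"claw":0},{"delta_pos":[-0.15,2.4,-0.2],"twist":[0.14,0.005,0],"claw":0},{"delta_pos":[-0.2,3.2,-0.2],"twist":[0.14,0.005,0],"claw":0},{"delta_pos":[-0.25,4,-0.2],"twist":[0.14,0.005,0],"claw":0},{"delta_pos":[-0.3,4.8,-0.2],"twist":[0.14,0.005,0],"claw":0},{"delta_pos":[-0.35,5.6,-0.2],"twist":[0.14,0.005,0],"claw":0},{"delta_pos":[-0.4,6.4,-0.2],"twist":[0.14,0.005,0],"claw":0},{"delta_pos":[-0.45,7.2,-0.2],"twist":[0.14,0.005,0],"claw":0},{"delta_pos":[-0.5,8,-0.2],"twist":[0.14,0.005,0],"claw":0},{"delta_pos":[-0.5,8,-0.2],"twist":[0.14,0.005,0],"claw":0}]'; python3 q.py l 90
```

```text
time_s: 25.2
eef_pos: [0.663, 0.111, 0.0214]
eef_rot: [179.8, -62.9, 92.2]
ft_force: [-0.1, 0.3, 0.3]
width: 0.0855
finger_force: 0.0
[0.663  0.111  0.0214] [179.8 -62.9  92.2] [-0.1  0.3  0.3]
100 L (array([600.5, 100. ]), 273) R (array([727.5, 100. ]), -151)
115 L (array([583.1, 115. ]), 28) R (array([750.9, 115. ]), 159)
130 L (array([598.4, 130. ]), 29) R (array([745.8, 130. ]), -51)
145 L (array([598.4, 145. ]), 27) R (array([746.9, 145. ]), -54)
170 L (array([598.4, 170. ]), 26) R (array([745.8, 170. ]), -48)
200 L (array([580.1, 200. ]), 18) R (array([744.8, 200. ]), -47)
230 L (array([618.8, 230. ]), -284) R (array([743.8, 230. ]), -46)
620 rear (array([620. ,  90.5]), 237) front (array([620. , 245.4]), 110)
640 rear (array([640. ,  90.5]), 253) front (array([640. , 241.4]), 207)
660 rear (array([660. ,  91.5]), 283) front (array([660. , 233.2]), 242)
680 rear (array([680. ,  92.5]), 274) front (array([680. , 243.4]), -224)
700 rear (array([700. ,  92.5]), 271) front (array([700. , 251.5]), -16)
stand ((573.7501220703125, 205.44175720214844), (360.1240539550781, 201.03106689453125), 1.740782380104065)
```

```bash
python3 -m handwheel '[{"delta_pos":[0,0.5,0],"twist":[0,0,0],"claw":0},{"delta_pos":[0,1,0],"twist":[0,0,0],"claw":0},{"delta_pos":[-0.05,1.5,0],"twist":[0,0,0],"claw":0},{"delta_pos":[-0.1,2,0],"twist":[0,0,0],"claw":0},{"delta_pos":[-0.1,2.4,0],"twist":[0,0,0],"claw":0},{"delta_pos":[-0.1,2.4,0],"twist":[0,0,0],"claw":0}]'; python3 q.py m 115; python3 -c "
import cv2,numpy as np
from h import *
f=grab('scene'); a=cv2.resize(f['pixels'][120:240,220:400],(720,480),interpolation=cv2.INTER_CUBIC); cv2.imwrite('pics/m_s.png',a[:,:,::-1])"
```

```text
time_s: 25.75
eef_pos: [0.6624, 0.1341, 0.021]
eef_rot: [179.8, -62.8, 92.1]
ft_force: [0.3, -0.5, 0.5]
width: 0.0853
finger_force: 0.0
[0.6624 0.1341 0.021 ] [179.8 -62.8  92.1] [ 0.3 -0.5  0.5]
125 L (array([598.4, 125. ]), 28) R (array([741.8, 125. ]), -48)
140 L (array([598.4, 140. ]), 27) R (array([746.9, 140. ]), -51)
155 L (array([598.4, 155. ]), 25) R (array([746.9, 155. ]), -52)
170 L (array([597.4, 170. ]), 22) R (array([745.8, 170. ]), -48)
195 L (array([596.4, 195. ]), 20) R (array([744.8, 195. ]), -49)
225 L (array([619.8, 225. ]), -317) R (array([743.8, 225. ]), -46)
255 L (array([622.9, 255. ]), -280) R (array([742.8, 255. ]), -56)
620 rear (array([620. , 113.5]), 300) front (array([620. , 249.1]), 69)
640 rear (array([640. , 114.5]), 282) front (array([640. , 292.8]), 310)
660 rear (array([660. , 114.5]), 287) front (array([660. , 300.9]), 269)
680 rear (array([680. , 115.5]), 287) front (array([680. , 296.9]), 241)
700 rear (array([700. , 115.5]), 277) front (array([700. , 282.6]), 30)
stand ((573.7498779296875, 205.45013427734375), (360.1240539550781, 201.01434326171875), 1.740782380104065)
```

View pics/m_s.png

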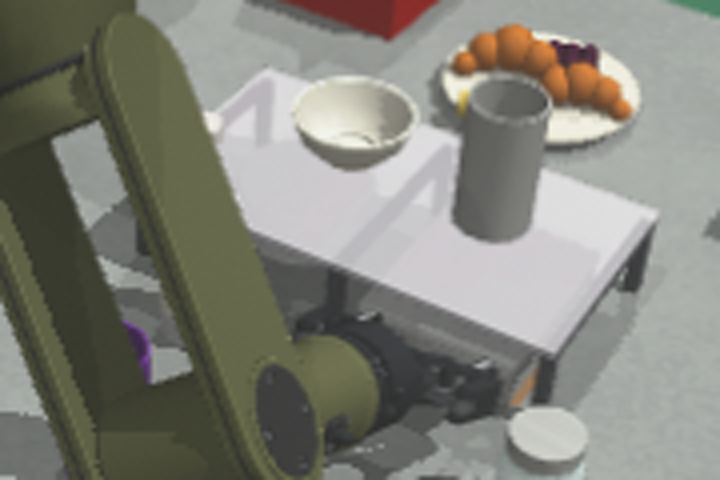

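The pan is entering the bay at (500,370). Gripper at (450,380) is clear below the shelf edge, and the tumbler and bowl are standing. Final 13 mm.

```bash
python3 -m handwheel '[{"delta_pos":[0,0.4,0],"twist":[0,0,0],"claw":0},{"delta_pos":[0,0.8,0],"twist":[0,0,0],"claw":0},{"delta_pos":[-0.05,1.2,0],"twist":[0,0,0],"claw":0},{"delta_pos":[-0.05,1.4,0],"twist":[0,0,0],"claw":0},{"delta_pos":[-0.05,1.4,0],"twist":[0,0,0],"claw":0},{"delta_pos":[-0.05,1.4,0],"twist":[0,0,0],"claw":0}]'; python3 q.py n 128|tail -7
```

```text
time_s: 26.35
eef_pos: [0.662, 0.1475, 0.0211]
eef_rot: [179.7, -62.8, 92.2]
ft_force: [0.4, 0.3, 0.1]
width: 0.0852
finger_force: 0.0
268 L (array([624.9, 268. ]), -150) R (array([742.8, 268. ]), -50)
620 rear (array([620. , 113.3]), 261) front (array([620. , 285.5]), 24)
640 rear (array([640. , 114.3]), 259) front (array([640. , 292.6]), 318)
660 rear (array([660. , 115.3]), 239) front (array([660. , 300.7]), 265)
680 rear (array([680. , 115.3]), 227) front (array([680. , 296.6]), 243)
700 rear (array([700. , 116.3]), 236) front (array([700. , 288.5]), 26)
stand ((573.7501220703125, 205.44175720214844), (360.1240539550781, 201.03106689453125), 1.740782380104065)
```

```bash
python3 -m handwheel '[{"delta_pos":[0,-0.7,0],"twist":[0,0,0],"claw":0},{"delta_pos":[0,-2,0],"twist":[0,0,0],"claw":0},{"delta_pos":[0,-5,0],"twist":[0,0,0],"claw":0},{"delta_pos":[0,-8,0],"twist":[0,0,0],"claw":0},{"delta_pos":[0,-11,0.5],"twist":[0,0,0],"claw":0},{"delta_pos":[0,-14,3],"twist":[0,0,0],"claw":0},{"delta_pos":[0,-17,6],"twist":[-0.1,0,0],"claw":0},{"delta_pos":[0,-20,10],"twist":[-0.22,0,0],"claw":0},{"delta_pos":[0,-23,14],"twist":[-0.34,0,0],"claw":0},{"delta_pos":[0,-26,17],"twist":[-0.46,0,0],"claw":0},{"delta_pos":[0,-28,20],"twist":[-0.58,0,0],"claw":0},{"delta_pos":[0,-28,20],"twist":[-0.7,0,0],"claw":0},{"delta_pos":[0,-28,20],"twist":[-0.7,0,0],"claw":0},{"delta_pos":[0,-28,20],"twist":[-0.7,0,0],"claw":0}]'
python3 - <<'E'
from h import *
f=grab("top"); s=grab("scene")
b=cv2.resize(f["pixels"][135:305,110:240],None,fx=3.4,fy=3.4,interpolation=cv2.INTER_CUBIC)
a=cv2.resize(s["pixels"][120:260,230:400],(340,280),interpolation=cv2.INTER_CUBIC)
o=np.zeros((580,800,3),np.uint8); o[:b.shape[0],:b.shape[1]]=b; o[:280,450:790]=a
cv2.imwrite("pics/fin.png",o[:,:,::-1]); np.savez("fin.npz",**f)
E
```

```text
time_s: 27.57
eef_pos: [0.6628, -0.1332, 0.2243]
eef_rot: [-179.1, -22.6, 91.2]
ft_force: [0.2, -0.3, -0.5]
width: 0.0856
finger_force: 0.0
```

View pics/fin.png

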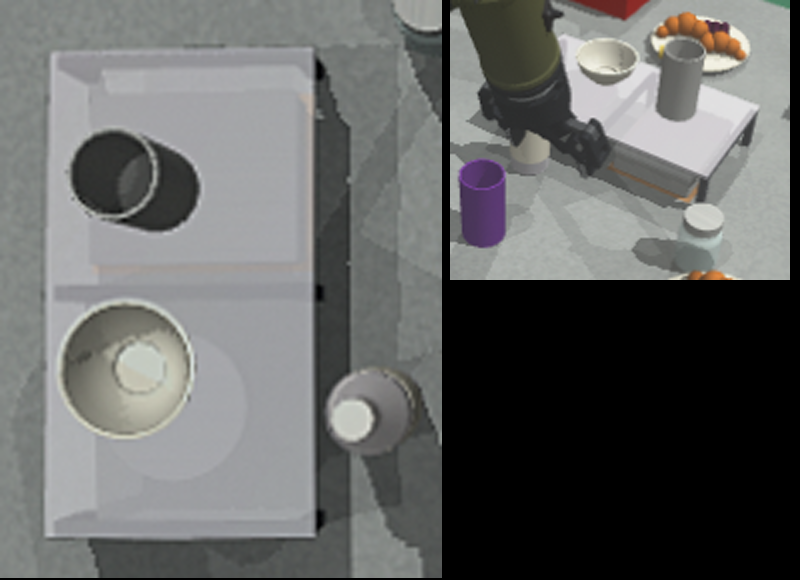

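The lid shows through the shelf from crop (88,92) to (302,265), with a thin brown mat margin on its front (308,190) and near side (200,267). Converting these edges.

```bash
python3 - <<'E'
from h import *
f=dict(np.load("fin.npz")); c=lambda x,y:(110+x/3.4,135+y/3.4)
print("lid rear",(ray(f,[c(300,100),c(302,262)],.045)*1000).round(1)[:,:2].tolist(),"front",(ray(f,[c(88,100)],.045)*1000).round(1)[:,:2].tolist())
print("lid -x",(ray(f,[c(100,265),c(290,262)],.045)*1000).round(1)[:,:2].tolist(),"+x",(ray(f,[c(105,93),c(290,91)],.045)*1000).round(1)[:,:2].tolist())
print("mat rear",(ray(f,[c(312,180)],.0)*1000).round(1)[:,:2].tolist(),"mat -x",(ray(f,[c(200,270)],.0)*1000).round(1)[:,:2].tolist())
# gradients across lid edges, through the shelf
g=cv2.cvtColor(f["pixels"],cv2.COLOR_RGB2LAB).astype(np.float32)
def prof(pts):
    uv=cv2.projectPoints(np.array(pts)/1000,f["rvec"],f["tvec"],f["K"],np.array(f["D"],float))[0].reshape(-1,2).astype(np.float32)
    return cv2.remap(g,uv[:,0],uv[:,1],cv2.INTER_LINEAR).reshape(-1,3)
for x in (620,650,680,700):
    v=prof([(x,y,45) for y in range(112,146,2)])[:,2]; print(x,"b",v.round().astype(int).tolist())
for y in (150,180,200):
    v=prof([(x,y,45) for x in range(585,611,2)])[:,2]; print(y,"b",v.round().astype(int).tolist())
E
```

```text
lid rear [[719.6, 126.1], [597.1, 120.5]] front [[717.2, 289.3]]
lid -x [[591.6, 274.3], [596.9, 129.5]] +x [[722.7, 276.3], [726.3, 134.0]]
mat rear [[663.7, 122.6]] mat -x [[591.3, 208.7]]
620 b [129, 130, 131, 130, 127, 126, 126, 126, 126, 126, 126, 126, 126, 126, 126, 126, 126]
650 b [128, 128, 130, 130, 129, 127, 126, 126, 126, 126, 126, 126, 126, 126, 126, 127, 127]
680 b [129, 129, 129, 130, 129, 127, 126, 126, 126, 127, 127, 127, 127, 126, 127, 127, 127]
700 b [128, 128, 129, 131, 130, 129, 127, 126, 127, 127, 127, 126, 126, 127, 127, 126, 126]
150 b [126, 127, 126, 129, 130, 129, 127, 126, 126, 126, 126, 126, 126]
180 b [127, 127, 128, 130, 131, 128, 127, 127, 126, 126, 126, 126, 127]
200 b [126, 127, 129, 130, 131, 128, 127, 127, 126, 126, 127, 127, 127]
```

The pan is square and centred sideways, but about 6 mm short of the mat centre. I'll nudge it with half-closed fingers, which reach further forward.

```bash
python3 -m handwheel '[{"delta_pos":[0,0,0],"twist":[0.1,0,0],"claw":128},{"delta_pos":[0,0,-2],"twist":[0.22,0,0],"claw":128},{"delta_pos":[0,0,-5],"twist":[0.34,0,0],"claw":128},{"delta_pos":[0,0,-8],"twist":[0.46,0,0],"claw":128},{"delta_pos":[0,0,-11.5],"twist":[0.58,0,0],"claw":128},{"delta_pos":[0,2,-15],"twist":[0.7,0,0],"claw":128},{"delta_pos":[0,5.5,-18],"twist":[0.7,0,0],"claw":128},{"delta_pos":[0,9,-20],"twist":[0.7,0,0],"claw":128},{"delta_pos":[0,13,-20],"twist":[0.7,0,0],"claw":128},{"delta_pos":[0,17,-20],"twist":[0.7,0,0],"claw":128},{"delta_pos":[0,20,-20],"twist":[0.7,0,0],"claw":128},{"delta_pos":[0,22.5,-20],"twist":[0.7,0,0],"claw":128},{"delta_pos":[0,24,-20],"twist":[0.7,0,0],"claw":128},{"delta_pos":[0,25,-20],"twist":[0.7,0,0],"claw":128},{"delta_pos":[0,25.6,-20],"twist":[0.7,0,0],"claw":128},{"delta_pos":[0,26,-20],"twist":[0.7,0,0],"claw":128},{"delta_pos":[0,26,-20],"twist":[0.7,0,0],"claw":128}]'
cat > r.py <<'E'
from h import *
f=grab("top"); g=cv2.cvtColor(f["pixels"],cv2.COLOR_RGB2LAB).astype(np.float32)
def prof(pts):
    uv=cv2.projectPoints(np.array(pts)/1000,f["rvec"],f["tvec"],f["K"],np.array(f["D"],float))[0].reshape(-1,2).astype(np.float32)
    return cv2.remap(g,uv[:,0],uv[:,1],cv2.INTER_LINEAR).reshape(-1,3)
for x in (610,620,650,680,700,712):
    v=prof([(x,y,45) for y in range(112,146,2)]); print(x,"b",v[:,2].round().astype(int).tolist(),"L",v[:,0].round().astype(int).tolist())
for y in (150,180,200): print(y,"b",prof([(x,y,45) for x in range(585,611,2)])[:,2].round().astype(int).tolist())
E
python3 r.py
```

```text
time_s: 29.08
eef_pos: [0.6624, 0.1265, 0.0207]
eef_rot: [179.7, -62.8, 92.1]
ft_force: [-0.4, -0.7, -0.8]
width: 0.0425
finger_force: 0.0
610 b [129, 130, 130, 129, 127, 127, 127, 126, 126, 126, 126, 126, 126, 126, 126, 126, 126] L [76, 126, 165, 163, 158, 157, 159, 164, 169, 169, 169, 169, 169, 169, 169, 169, 169]
620 b [129, 129, 130, 129, 127, 126, 126, 126, 126, 126, 126, 126, 126, 126, 126, 126, 126] L [73, 115, 164, 163, 160, 158, 159, 162, 168, 170, 169, 168, 169, 168, 169, 169, 168]
650 b [128, 129, 129, 129, 128, 127, 126, 126, 126, 126, 126, 126, 126, 126, 126, 127, 127] L [67, 87, 148, 163, 160, 157, 158, 161, 166, 170, 169, 169, 169, 169, 169, 169, 169]
680 b [128, 129, 130, 130, 129, 127, 126, 126, 126, 127, 127, 127, 127, 127, 127, 126, 127] L [64, 83, 124, 167, 165, 161, 159, 159, 163, 167, 169, 169, 168, 168, 168, 168, 168]
700 b [128, 128, 130, 131, 130, 129, 128, 126, 127, 127, 126, 126, 126, 127, 127, 127, 127] L [64, 72, 106, 158, 166, 163, 160, 158, 162, 166, 168, 167, 168, 168, 168, 167, 168]
712 b [128, 128, 131, 133, 132, 130, 127, 126, 127, 127, 126, 127, 126, 126, 126, 126, 127] L [100, 115, 118, 160, 173, 166, 158, 158, 161, 164, 167, 169, 169, 169, 169, 169, 168]
150 b [127, 127, 126, 128, 130, 129, 127, 126, 126, 126, 126, 126, 126]
180 b [127, 127, 128, 130, 130, 128, 127, 126, 127, 126, 126, 126, 126]
200 b [126, 127, 129, 130, 131, 128, 127, 127, 126, 126, 127, 127, 127]
```

Lightness shows the lid's rear edge itself is at y≈128.7 mm. The darker 8 mm band in front of it is the pan's rear wall, so the earlier "6 mm short" was wrong. The pan's centre is about (661, 209) mm against a target of (661, 208), so no nudge is needed. Retracting.

```bash
python3 -m handwheel '[{"delta_pos":[0,-1.5,0],"twist":[0,0,0],"claw":128},{"delta_pos":[0,-5,0],"twist":[0,0,0],"claw":128},{"delta_pos":[0,-9,0],"twist":[0,0,0],"claw":128},{"delta_pos":[0,-13,2],"twist":[0,0,0],"claw":128},{"delta_pos":[0,-17,5],"twist":[-0.1,0,0],"claw":128},{"delta_pos":[0,-20,9],"twist":[-0.2,0,0],"claw":128},{"delta_pos":[0,-22,13],"twist":[-0.3,0,0],"claw":128},{"delta_pos":[0,-24,17],"twist":[-0.4,0,0],"claw":128},{"delta_pos":[0,-24,18],"twist":[-0.5,0,0],"claw":128},{"delta_pos":[0,-24,18],"twist":[-0.5,0,0],"claw":128},{"delta_pos":[0,-24,18],"twist":[-0.5,0,0],"claw":128},{"delta_pos":[0,-24,18],"twist":[-0.5,0,0],"claw":128}]'
python3 r.py | sed -n 3,5p; python3 - <<'E'
from h import *
f=grab("top"); P=cloud(f); Z=P[...,2]; U,V=np.meshgrid(np.arange(560),np.arange(420))
for n,a,b,c,d,z0,z in (("bottle",195,240,230,280,.165,.19),("jar",215,255,110,160,.06,.085),("bowl",110,180,210,280,.095,.116),("tumbler",110,185,150,212,.165,.184)):
    m=(U>a)&(U<b)&(V>c)&(V<d)&(Z>z0); print(n,cv2.minAreaRect((ray(f,np.argwhere(m)[:,::-1],z)[:,:2]*1000).astype(np.float32)))
print(manip.sign_off())
E
```

```text
time_s: 30.13
eef_pos: [0.6619, -0.1147, 0.2018]
eef_rot: [-179.1, -34.1, 91.2]
ft_force: [-0.6, -0.3, -1.2]
width: 0.0425
finger_force: 0.0
650 b [128, 129, 130, 130, 128, 126, 125, 126, 126, 126, 126, 126, 126, 126, 126, 127, 127] L [70, 92, 152, 168, 165, 162, 162, 164, 168, 172, 172, 171, 171, 171, 171, 172, 171]
680 b [129, 129, 129, 130, 129, 127, 126, 126, 126, 127, 127, 127, 127, 127, 127, 127, 127] L [66, 83, 123, 169, 168, 164, 161, 161, 165, 169, 171, 172, 172, 171, 171, 172, 171]
700 b [128, 128, 129, 131, 130, 129, 127, 126, 126, 126, 126, 126, 127, 127, 127, 127, 126] L [65, 73, 109, 161, 169, 165, 162, 162, 164, 168, 171, 171, 171, 171, 171, 171, 170]
bottle ((489.95703125, 60.4959716796875), (26.283355712890625, 27.822526931762695), 46.20945739746094)
jar ((789.1511840820312, 27.594348907470703), (58.65851974487305, 51.88478469848633), 19.822132110595703)
bowl ((516.6132202148438, 231.46243286132812), (96.7162857055664, 96.97459411621094), 11.74831485748291)
tumbler ((646.5453491210938, 222.34579467773438), (66.96874237060547, 59.974212646484375), 64.90259552001953)
the job is handed in; nothing more can be done
None
```

I handed the job in at about 30 s: the tumbler stands upright on the shelf beside the bowl, and the pan sits square in the matted bay, within about 2 mm of the mat's centre. Measured before and after, the stand, bottle, jar and bowl had not moved; the tin showed no change in the pictures, though I did not measure it.

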